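# Sort cover and adapter plates after a five-axis head service

## Task

Sort the four loose plates into the bins by type: both silver adapter plates with a round bore go into the blue bin, both black cover plates with a rectangular window into the orange bin. Two of them stand in the leaning rack and two lie on the table; set each one down gently so that it comes to rest in its bin, do not drop it from a height. Leave the brass plate standing in the rack and do not disturb the other things on the table.

Things in the scene. Friction and masses are not known exactly. Their poses are not given: they have to be found in the camera images.
- silver_rack: Silver aluminium adapter plate, 100 x 56 x 15 mm, 0.13 to 0.27 kg, with a round 27 mm bore through its middle. Origin at its centre; x along the 56 mm side, y along the 100 mm side, z normal. It starts in a leaning rack slot: x points down the slot, away from the robot and 35 degrees from vertical; y level; z up and away. Pinch its thickness at the middle of the upper edge, tool tilted alike.
- black_rack: Black cover plate, 100 x 56 x 15 mm, 0.12 to 0.24 kg, with a 24 (x) by 60 (y) mm window through it; borders 16 mm along the long edges. Origin at its centre; x along the 56 mm side, y along the 100 mm side, z normal. It starts in a leaning rack slot: x points down the slot, away from the robot and 35 degrees from vertical; y level; z up and away. Pinch its thickness at the middle of the upper edge, tool tilted alike.
- silver_flat: Silver aluminium adapter plate, 100 x 56 x 15 mm, 0.13 to 0.27 kg, with a round 27 mm bore through its middle. Origin at its centre; x along the 56 mm side, y along the 100 mm side, z normal. It starts lying flat on the table in front of the rack, long side roughly pointing away from the robot; it can be gripped across its 56 mm side.
- black_flat: Black cover plate, 100 x 56 x 15 mm, 0.12 to 0.24 kg, with a 24 (x) by 60 (y) mm window through it; borders 16 mm along the long edges. Origin at its centre; x along the 56 mm side, y along the 100 mm side, z normal. It starts lying flat on the table in front of the rack, long side roughly pointing away from the robot; it can be gripped across its 56 mm side.
- brass_plate: Brass-coloured plate of the silver plate's shape and size, in the remaining rack slot, axes as for the other rack plates; it stays there. Each slot holds the lowest 18 mm of its plate, with 3 mm play in thickness and 1.5 mm at each end; the upper 38 mm is free on both faces. Draw plates out along the slot.
- rack: White and grey fixed rack, 370 mm along its y, three slots side by side at y = -115, 0, 115 mm, any plate in any slot. Origin at table level under the middle plate's centre; x away from the robot, z up. Plate centres are 85 mm up above the y axis, upper edges 108 mm up and 16 mm nearer the robot. Grey foot 40 mm high, from x = -15 to 85 mm.
- blue_bin: Blue, open-topped square plastic parts bin fixed to the table, outside 160 x 160 x 60 mm high, walls and floor 5 mm thick. Origin at the centre of its underside; x and y along its sides, z up. One bin stands left, one right, either way round.
- orange_bin: Orange, open-topped square plastic parts bin fixed to the table, outside 160 x 160 x 60 mm high, walls and floor 5 mm thick. Origin at the centre of its underside; x and y along its sides, z up. One bin stands left, one right, either way round.
- tnut: Dark steel T-slot nut, 28 x 28 x 20 mm, on the table between the flat plates and the rack; origin at the centre of its underside. Leave alone.
- screwdriver: Screwdriver lying on the table to the right of the rack. Leave alone.
- wrench: Wrench lying on the table to the left of the rack. Leave alone.
- sensor_box: Grey sensor box 55 x 80 x 55 mm with a yellow square on top, beyond the rack to the left; origin at the centre of its underside. Leave alone.
- bolt_cup: Steel cup 68 mm across and 60 mm high, beyond the rack to the right; origin at the centre of its underside. Leave alone.
There are look-alikes about, which are no part of the job. Leave any pink, purple or turquoise look-alike of the silver_flat alone.

How it is judged:
At the end, for the whole second after the job is handed in: Both silver plates rest in the blue bin and both black ones in the orange bin: each centre within 75 mm of the bin's origin along its x and y and below the rim (60 mm), at rest (slower than 0.1 m/s). The brass plate is within 10 mm of its start (x of silver_rack in the frame of blue_bin between -0.075 and 0.075 m and y of silver_rack in the frame of blue_bin between -0.075 and 0.075 m and z of silver_rack in the frame of blue_bin between 0 and 0.06 m and linear speed of each of silver_rack, silver_flat, black_rack, black_flat below 0.1 m/s and x of silver_flat in the frame of blue_bin between -0.075 and 0.075 m and y of silver_flat in the frame of blue_bin between -0.075 and 0.075 m and z of silver_flat in the frame of blue_bin between 0 and 0.06 m and x of black_rack in the frame of orange_bin between -0.075 and 0.075 m and y of black_rack in the frame of orange_bin between -0.075 and 0.075 m and z of black_rack in the frame of orange_bin between 0 and 0.06 m and x of black_flat in the frame of orange_bin between -0.075 and 0.075 m and y of black_flat in the frame of orange_bin between -0.075 and 0.075 m and z of black_flat in the frame of orange_bin between 0 and 0.06 m and distance of brass_plate from where it was at the start of the episode below 0.01 m); the robot touches nothing.
It fails at once if a plate falls: it moves faster than 0.9 m/s (about 40 mm of free fall) while no finger touches it ((linear speed of silver_rack above 0.9 m/s and contact force between silver_rack and the fingers below 0.05 N) or (linear speed of silver_flat above 0.9 m/s and contact force between silver_flat and the fingers below 0.05 N) or (linear speed of black_rack above 0.9 m/s and contact force between black_rack and the fingers below 0.05 N) or (linear speed of black_flat above 0.9 m/s and contact force between black_flat and the fingers below 0.05 N)).
It fails at once if the brass plate is moved by more than 20 mm (distance of brass_plate from where it was at the start of the episode above 0.02 m).
It fails at once if another thing on the table is moved by more than 30 mm (distance of any of tnut, screwdriver, wrench, sensor_box, bolt_cup from where it was at the start of the episode above 0.03 m).
It also fails if it takes over 72 s, if anything falls off the work surface, if the arm or the gripper's body presses on something with over 40 N, if the wrist force passes 120 N, or if a joint passes its speed limit or range.

## Robot

A 6-joint arm with a two-finger parallel gripper is mounted at the origin on the work surface. World frame = base frame: x ahead of the robot, y to its left, z up, the work surface at z = 0. Lengths are in m, angles in rad, forces in N, time in s.
With the tool pointing down it reaches from about 0.35 to 0.975 m from the base axis. Payload 7.1 kg.
Tool frame: the origin (TCP) lies midway between the tips of the shut fingers; the grasp point (between the pads) lies 19 mm behind it; z points along the fingers, y is the line along which they close (so a half turn about z gives the same grasp; the last joint's range is limited). The gripper opens to 88 mm and grips with 3 to 60 N. Pads are 20 mm wide; open, the fingers measure 115 mm over their backs; the gripper's body (75 mm by 178 mm) begins 61 mm behind the grasp point.
Start: joints at [1.18, 0.423, 1.63, -0, 1.089, -0.019], TCP at [0.227, 0.582, 0.195] pointing down, gripper open.
Joint ranges: [-3, 3], [-0.9, 2.11], [0.09, 2.58], [-1.31, 4.45], [0.11, 2.69], [-2.54, 2.54]. Speed limits (rad/s): [2.39, 2.39, 3.01, 3.14, 3.14, 3.14].

## Interface

Orientations are given as a unit quaternion [w, x, y, z].
In Python, from station import move_pose, movel, movej, command_gripper, wait, inverse_kinematics, read_camera, camera_info, MotionError, job_done, get_time, get_joint_pos, get_qvel, get_effort, get_tcp_pos, get_ee_rot, get_ft_force, get_ft_torque, get_grip_width, get_finger_force gives the robot as it stands. Calls block until the motion is done:
- move_pose(position, orientation): joint-space move of the TCP to a pose.
- movel(position, frame=None, v=0.15, until_force=None): straight line of the TCP; frame=None keeps the orientation; v is the mean speed in m/s. With until_force (N) it stops when the force on the tool has changed by that much, and returns True; else False.
- movej(angles): joint-space move.
- command_gripper(opening): opening from 0.0 (shut) to 1.0 (fully open); the grip force is fixed at half the most; returns when the fingers have stopped.
- wait(seconds).
- inverse_kinematics(position, orientation): joint angles nearest the present ones, or None.
- read_camera(name): name is "side" or "top"; returns the picture (384x512x3 uint8, red, green, blue); there is no depth.
- camera_info(name): a dict with "intrinsics" (3x3 intrinsics, pixels), "T" (4x4, takes a point from camera to world coordinates). Camera axes: x right, y up, looking along -z (the intrinsics and any distortion apply to the point x, -y, -z); pixel columns grow to the right and rows downward; lengths in m; the calibration is good to about 2 mm. A picture is of the moment at which its call begins. camera_info takes no time and is no camera call.
A pose or a line that the arm cannot do raises MotionError and nothing moves.
- job_done(): hands the job in; it is judged then, once.
Readings, each from a call of its own:
- get_time(): time.
- get_joint_pos(): joint angles.
- get_qvel(): joint speeds.
- get_effort(): joint torques, N m.
- get_tcp_pos(): TCP position.
- get_ee_rot(): TCP orientation.
- get_ft_force(): force on the tool from outside, world axes, zero at the start.
- get_ft_torque(): the same for the moment, N m.
- get_grip_width(): opening from 0.0 (shut) to 1.0 (fully open).
- get_finger_force(): force on a finger pad.
Only numpy, scipy, OpenCV 4.12 (cv2) and the standard library are available. Lean on these libraries where they do the work, as an engineer would, in place of code of your own. Each camera call takes 0.05 s, during which the arm holds its last target. There are 200 camera calls.

## Working session

There is one attempt and no reset: what is moved stays moved. The work goes in short steps, each a Python script; the robot and the scene stay as the last script left them, time stands still between calls to the robot, and variables do not carry over. Pictures are saved under pics/ and viewed, at most 10 in all, crops included, and the job is handed in when it is done.

```bash
mkdir -p pics
python3 - <<'E'
from station import *
import cv2,numpy as np
np.set_printoptions(precision=4,suppress=True)
for n in("top","side"):
    im=read_camera(n); cv2.imwrite(f"pics/{n}0.png",cv2.resize(im[:,:,::-1],(800,600),interpolation=cv2.INTER_CUBIC)); np.save(f"{n}0.npy",im)
    print(n,camera_info(n))
print(get_time(),get_ee_rot())
E
```

```text
top {'intrinsics': array([[415.4502,   0.    , 260.4081],
       [  0.    , 415.4502, 191.479 ],
       [  0.    ,   0.    ,   1.    ]]), 'T': array([[-0.0275,  0.9841, -0.1756,  0.2464],
       [-0.9996, -0.0278,  0.0008, -0.0312],
       [-0.0041,  0.1755,  0.9845,  1.4005],
       [ 0.    ,  0.    ,  0.    ,  1.    ]])}
side {'intrinsics': array([[388.3405,   0.    , 257.796 ],
       [  0.    , 388.3405, 191.2153],
       [  0.    ,   0.    ,   1.    ]]), 'T': array([[ 0.9991,  0.0327, -0.0267,  0.4526],
       [-0.04  ,  0.5319, -0.8458, -0.985 ],
       [-0.0135,  0.8461,  0.5328,  0.6946],
       [ 0.    ,  0.    ,  0.    ,  1.    ]])}
0.1 [-0.0001  0.1848  0.9828 -0.0006]
```

View pics/top0.png

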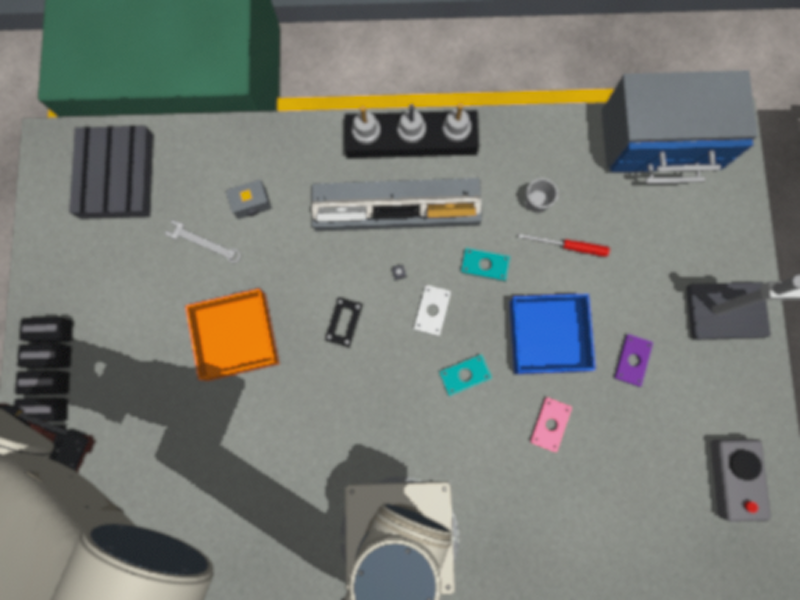

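View pics/side0.png

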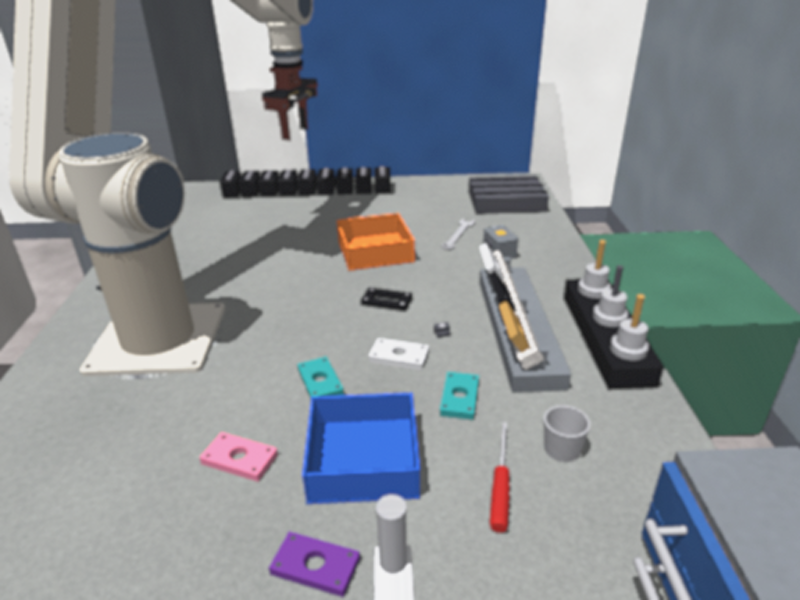

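Top view (800×600): the rack at about (396,205) holds silver at (343,212), black at (396,211) and brass at (451,210). Flat black is at (344,322), flat silver at (433,310), orange bin at (232,334) and blue bin at (552,333). The side view agrees. Next I measure.

```bash
cat > util.py <<'E'
from station import *
import cv2,numpy as np
np.set_printoptions(precision=4,suppress=True)
def ray(n,px):
    c=camera_info(n);K,T=c["intrinsics"],c["T"]
    px=np.atleast_2d(np.asarray(px,float))
    d=np.c_[(px-K[[0,1],[2,2]])/K[0,0],np.ones(len(px))]*[1,-1,-1]
    return T[:3,3],d@T[:3,:3].T
def onz(n,px,z):
    o,d=ray(n,px); return (o+d*((z-o[2])/d[:,2])[:,None])[:,:2]
def mask(im,lo,hi): return cv2.inRange(cv2.cvtColor(im,cv2.COLOR_RGB2HSV),lo,hi)
def blobs(m,amin=60):
    return sorted([c[:,0,:] for c in cv2.findContours(m,cv2.RETR_EXTERNAL,cv2.CHAIN_APPROX_NONE)[0] if cv2.contourArea(c)>amin],key=len,reverse=True)
def rect(n,c,z):
    p=onz(n,c,z).astype(np.float32); (cx,cy),(w,h),a=cv2.minAreaRect(p)
    b=cv2.boxPoints(((cx,cy),(w,h),a)); e=[b[1]-b[0],b[2]-b[1]]; e=max(e,key=np.linalg.norm)
    return np.array([cx,cy]),sorted([w,h]),np.degrees(np.arctan2(e[1],e[0]))
E
python3 - <<'E'
from util import *
im={n:np.load(n+"0.npy") for n in("top","side")}
R={"orange":((5,180,120),(18,255,255)),"blue":((105,150,60),(125,255,255)),"silver":((0,0,200),(180,40,255)),"black":((0,0,0),(180,255,60)),"brass":((15,90,80),(28,255,255))}
for k,(lo,hi) in R.items():
    z=.06 if k in("orange","blue") else .015
    for c in blobs(mask(im["top"],lo,hi),150):
        print(k,"px",c.mean(0),*rect("top",c,z))
c=im["top"][105:155,190:318,::-1]; cv2.imwrite("pics/rt.png",cv2.resize(c,None,fx=6,fy=6,interpolation=cv2.INTER_CUBIC))
c=im["side"][145:255,270:400,::-1]; cv2.imwrite("pics/rs.png",cv2.resize(c,None,fx=5,fy=5,interpolation=cv2.INTER_CUBIC))
E
```

```text
orange px [147.5397 213.9894] [0.4227 0.3355] [0.16268685460090637, 0.16343165934085846] 11.68638
blue px [435.1754  97.4076] [ 0.7893 -0.6395] [0.06110452115535736, 0.3057602345943451] -89.94038
blue px [352.9255 213.3032] [ 0.4069 -0.33  ] [0.15991467237472534, 0.16338011622428894] -89.47474
silver px [276.4157 197.9326] [ 0.4695 -0.086 ] [0.053952302783727646, 0.09792467951774597] -15.990845
silver px [277.0482 320.0361] [ 0.0644 -0.0625] [0.08014266192913055, 0.09293520450592041] 88.4503
silver px [ 82.8571 376.1688] [-0.0839  0.5373] [0.05311845988035202, 0.08823049068450928] 75.82393
black px [ 74.0772 112.7347] [0.8061 0.6149] [0.15891677141189575, 0.2111137956380844] -1.5563436
black px [ 28.6472 242.7226] [0.3107 0.7476] [0.17717252671718597, 0.34062114357948303] 13.030561
black px [262.5591  86.6901] [ 0.8746 -0.0503] [0.10359969735145569, 0.30234989523887634] 89.92464
black px [168.6329  34.3101] [1.0847 0.2843] [0.058690138161182404, 0.27519065141677856] 0.4463771
black px [ 95.0064 351.2436] [-0.0065  0.5072] [0.06928224861621857, 0.2499264031648636] 72.94693
black px [4
[... 183 characters left out ...]
13270691
black px [459.0686 305.5196] [ 0.1029 -0.6619] [0.016122661530971527, 0.1530715376138687] -0.15059568
black px [219.4789 206.    ] [0.4487 0.1066] [0.05028185248374939, 0.09199956804513931] -18.787577
black px [253.0303 135.5455] [ 0.6915 -0.012 ] [0.025290243327617645, 0.09720189869403839] 88.3529
black px [476.3019 297.1509] [ 0.1271 -0.7213] [0.05652250349521637, 0.061111949384212494] 83.44707
brass px [282.8639  63.8812] [ 0.943  -0.1338] [0.06483285129070282, 0.775632381439209] -89.9601
brass px [152.0045 209.2723] [0.4301 0.3404] [0.1456928551197052, 0.1637635976076126] 12.028187
brass px [288.0429 134.1714] [ 0.6934 -0.1353] [0.028930259868502617, 0.1075281873345375] 88.35232
```

View pics/rt.png

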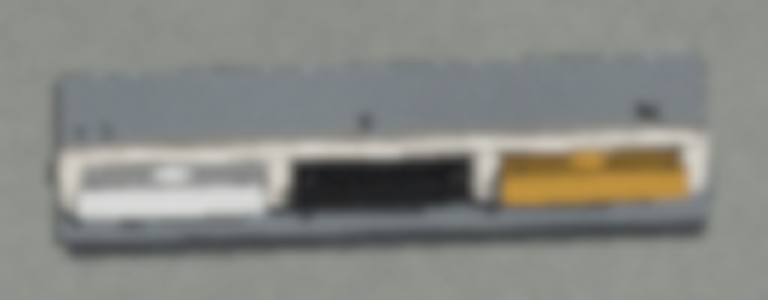

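View pics/rs.png

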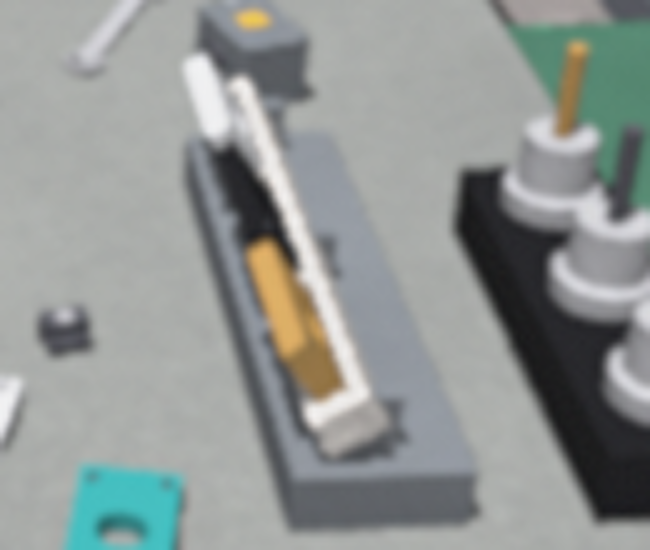

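Crops: silver's near edge runs crop (75,218)–(265,212), brass's (500,206)–(690,195), and black sits mid-slot. So the slots left to right hold silver, black and brass. I'll fit the rack pose from those edges, check the widths, then start with the flat plates.

```bash
cat > prim.py <<'E'
from util import *
from scipy.spatial.transform import Rotation as Ro
def down(psi,tilt=0,phi=None):
    """tool y along heading psi; tilted back by tilt (tool z leans towards +psi)"""
    c,s=np.cos(psi),np.sin(psi); h=np.array([c,s,0]); u=np.array([0,0,1.])
    z=h*np.sin(tilt)-u*np.cos(tilt); y=h*np.cos(tilt)+u*np.sin(tilt)
    return np.c_[np.cross(y,z),y,z]
def quat(R): return Ro.from_matrix(R).as_quat(scalar_first=True)
def options(p,R):
    o=[]
    for F in (R,R@np.diag([-1,-1,1])):
        q=inverse_kinematics(list(p),list(quat(F)))
        if q is not None: o.append((np.abs(np.array(q)-get_joint_pos())[[0,3,5]].sum()+abs(q[5]),F))
    return min(o,key=lambda t:t[0])[1]
def go(p,R):
    F=options(p,R); move_pose(list(p),list(quat(F))); return F
E
python3 - <<'E'
from prim import *
im=np.load("top0.npy"); g=cv2.cvtColor(im,cv2.COLOR_RGB2GRAY).astype(float)
hsv=cv2.cvtColor(im,cv2.COLOR_RGB2HSV)
P=[]
for u in list(range(206,232,2))+list(range(276,302,2)):
    col=g[134:146,u] if u<240 else hsv[134:146,u,1].astype(float)
    d=-np.diff(col); i=d.argmax(); w=d[max(i-1,0):i+2]; P.append((u,134.5+np.average(np.arange(max(i-1,0),i+2)[:len(w)],weights=np.clip(w,0,None))))
P=np.array(P); X=onz("top",P,.1036); a=np.polyfit(X[:,1],X[:,0],1)
print("near edge x=a*y+b",a,"resid",np.std(X[:,0]-np.polyval(a,X[:,1])))
ends=onz("top",[[190+76/6,105+205/6],[190+266/6,105+200/6],[190+290/6,105+195/6],[190+472/6,105+190/6],[190+500/6,105+193/6],[190+690/6,105+185/6]],.108);print(ends)
print("foot",onz("top",[[190+62/6,105+237/6],[190+706/6,105+222/6],[190+58/6,105+76/6],[190+702/6,105+56/6]],.04))
for lim in(70,85,100):
  for c in blobs(mask(im,(0,0,0),(180,255,lim)),150):
    if abs(c.mean(0)-[219,206]).max()<6: print(lim,*rect("top",c,.015))
for lim in(170,185):
  for c in blobs(mask(im,(0,0,lim),(180,40,255)),150):
    if abs(c.mean(0)-[276,198]).max()<6: print(lim,*rect("top",c,.015))
E
```

```text
near edge x=a*y+b [-0.0026  0.6496] resid 0.0002911048221732693
[[ 0.654   0.1498]
 [ 0.6538  0.0473]
 [ 0.6563  0.0343]
 [ 0.6562 -0.0639]
 [ 0.6541 -0.0789]
 [ 0.6557 -0.1815]]
foot [[ 0.6568  0.1673]
 [ 0.6552 -0.1974]
 [ 0.7525  0.1694]
 [ 0.7539 -0.1998]]
70 [0.4486 0.1066] [0.052401456981897354, 0.09421403706073761] -18.780273
85 [0.4489 0.1064] [0.054657746106386185, 0.09693242609500885] -18.772926
100 [0.449  0.1068] [0.057211823761463165, 0.10052157938480377] -17.974157
170 [ 0.4697 -0.0867] [0.05938279628753662, 0.10423362255096436] -17.213984
185 [ 0.47   -0.0865] [0.056760866194963455, 0.10052528977394104] -16.81371
```

Everything agrees: slot spacing is 114 mm, the rack origin from the edges (0.672) matches the foot (0.671), y0 is -0.0155 and yaw is about 0. Now the flat plates.

```bash
cat > flat.py <<'E'
from prim import *
D=np.deg2rad
BIN={"orange":(np.array([.4222,.3350]),D(11.7)),"blue":(np.array([.4065,-.3295]),D(.5))}
def inbin(b,dx,dy=0):
    c,a=BIN[b]; return c+np.array([np.cos(a)*dx-np.sin(a)*dy,np.sin(a)*dx+np.cos(a)*dy])
def flat(xy,yaw,b):
    go([*xy,.10],down(D(yaw+90)))
    movel([*xy,.004],v=.12); command_gripper(0.0)
    print(b,"grip mm",get_grip_width()*88,get_finger_force())
    movel([*xy,.17],v=.25)
    t=inbin(b,.020); go([*t,.17],down(BIN[b][1]))
    print("held mm",get_grip_width()*88)
    movel([*t,.03],v=.2)
    print("touch",movel([*t,.007],v=.04,until_force=4),get_tcp_pos())
    command_gripper(.75); movel([*t,.17],v=.25); command_gripper(1.0)
    print("t",get_time())
E
python3 - <<'E'
from flat import *
flat((.449,.1066),-18.5,"orange")
im=read_camera("top"); cv2.imwrite("pics/f1.png",cv2.resize(im[60:270,90:370,::-1],None,fx=2.5,fy=2.5))
E
```

```text
orange grip mm 0.16616332499126332 0.0
held mm 0.2897806894125354
touch False [0.4417 0.339  0.0069]
t 10.475
```

View pics/f1.png

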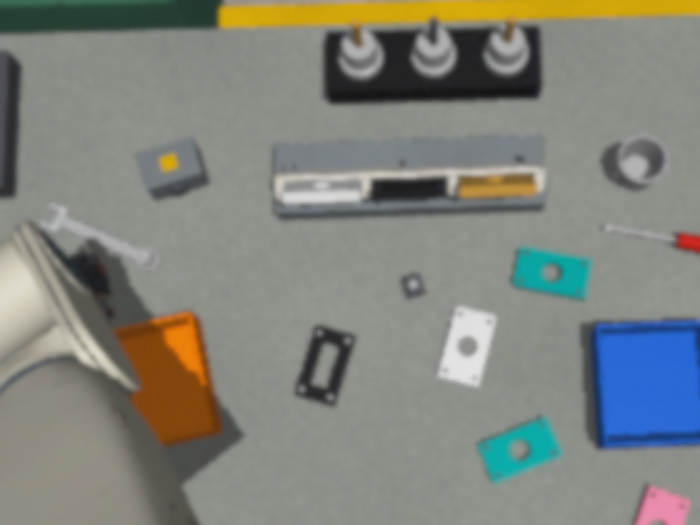

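The gripper closed on nothing and the black plate is still at crop (325,365), apparently unmoved. I'll go back down to the grasp pose and look from the side before closing.

Run:
```python
from flat import *
im=read_camera("top")
for c in blobs(mask(im,(0,0,0),(180,255,85)),150):
    if abs(c.mean(0)-[219,206]).max()<12: print(*rect("top",c,.015))
xy=(.449,.1066)
go([*xy,.10],down(D(71.5)))
print(movel([*xy,.004],v=.12,until_force=8),get_tcp_pos(),get_grip_width(),get_ft_force())
print(Ro.from_quat(get_ee_rot(),scalar_first=True).as_matrix())
im=read_camera("side"); cv2.imwrite("pics/s1.png",cv2.resize(im[100:260,170:330,::-1],None,fx=3.7,fy=3.7,interpolation=cv2.INTER_CUBIC))
```

```text
[0.4488 0.1065] [0.054657746106386185, 0.09715674072504044] -18.772932
False [0.4494 0.1068 0.0044] 0.9971538737744383 [-0.2211 -0.0988 -0.1128]
[[-0.9484  0.3172  0.0008]
 [ 0.3172  0.9484  0.0002]
 [-0.0007  0.0004 -1.    ]]
```

View pics/s1.png

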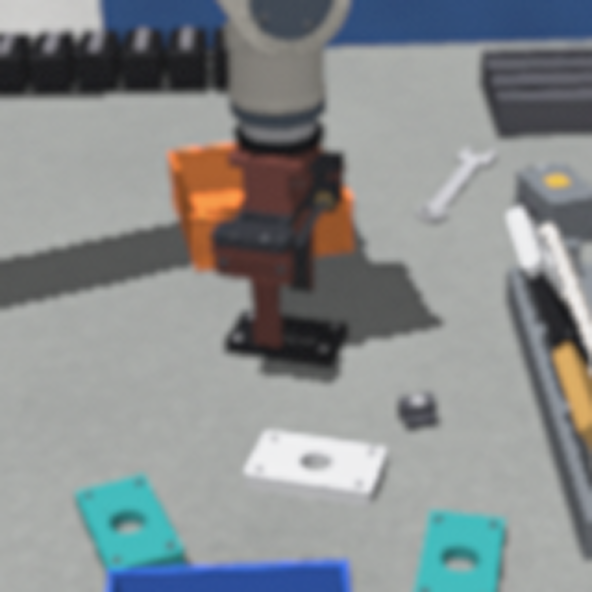

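Run:
```python
from flat import *
def proj(n,p):
    c=camera_info(n);K,T=c["intrinsics"],c["T"]; q=T[:3,:3].T@(np.array(p)-T[:3,3]); return K[:2,:2]@(q[:2]*[1,-1]/-q[2])+K[:2,2]
h=np.array([.3172,.9484,0]); o=np.array([.4494,.1068,.0044])
cr=lambda p:(proj("side",p)-[170,100])*3.7
for s in(-.057,-.044,0,.044): print(s,cr(o+s*h))
l=np.array([.9484,-.3172,0])
for z in(0,.015):
  for a,b in((-.05,-.028),(.05,-.028),(.05,.028),(-.05,.028)): print("plate",z,cr(np.array([.449,.1066,z])+a*l+b*h))
im=read_camera("side")
for n in("top","side"):
  for nm,lo,hi in(("silver",(0,0,185),(180,40,255)),("black",(0,0,0),(180,255,50))):
    m=mask(np.load(n+"0.npy"),lo,hi)
    for c in blobs(m,100):
        t=proj(n,(.47,-.0865,.01) if nm=="silver" else (.449,.1066,.01))
        if abs(c.mean(0)-t).max()<25: print(n,nm,"blob",c.mean(0),"expected",t, rect(n,c,.015))
```

```text
-0.057 [263.091  375.2452]
-0.044 [267.76   367.2675]
0 [282.9972 341.2325]
0.044 [297.4152 316.5973]
plate 0 [219.8198 353.9991]
plate 0 [327.433  370.0382]
plate 0 [344.559  337.1294]
plate 0 [240.3109 322.2405]
plate 0.015 [218.9331 339.796 ]
plate 0.015 [327.2168 355.6617]
plate 0.015 [344.456  323.0535]
plate 0.015 [239.5787 308.3336]
top silver blob [276.6024 198.1687] expected [276.5935 198.1127] (array([ 0.47  , -0.0865]), [0.056760866194963455, 0.10052528977394104], np.float32(-16.81371))
side silver blob [255.0769 224.2637] expected [254.565  225.9949] (array([ 0.4699, -0.084 ]), [0.07068655639886856, 0.10419507324695587], np.float32(-19.064713))
side black blob [246.8286 191.5143] expected [246.3171 190.8348] (array([0.452 , 0.0973]), [0.05637915059924126, 0.0942825973033905], np.float32(-18.05153))
```

The finger tip shows at crop y≈345, where a tip at z = 0.004 should be at ≈370. So the open tips sit about 24 mm higher than the TCP, meaning they swing on arcs, and they passed above the plate. I'll pre-open to just over 56 mm and feel for the table.

Run:
```python
from flat import *
xy=(.449,.1066)
movel([*xy,.045],v=.2); command_gripper(.76)
print(movel([*xy,.004],v=.12,until_force=8),get_tcp_pos())
print(movel([*xy,-.025],v=.03,until_force=5),get_tcp_pos(),get_ft_force(),get_time())
im=read_camera("side"); cv2.imwrite("pics/s2.png",cv2.resize(im[100:260,170:330,::-1],None,fx=3.7,fy=3.7,interpolation=cv2.INTER_CUBIC))
```

```text
False [0.4488 0.1066 0.0039]
False [ 0.4491  0.1066 -0.0249] [ 0.1382 -0.1439  0.1505] 15.45
```

View pics/s2.png

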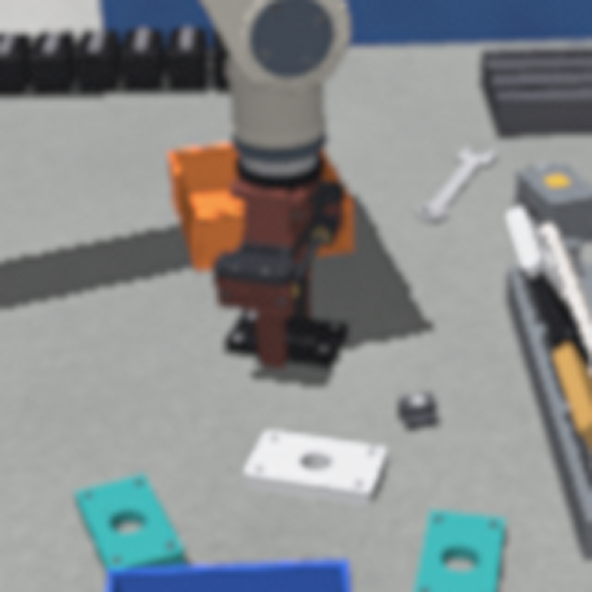

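The tips are now beside the plate at crop y≈365, which is table level, with no contact. Lift 2 mm and close.

Run:
```python
from flat import *
xy=(.449,.1066)
movel([*xy,-.022],v=.1); command_gripper(0.0)
print("grip mm",get_grip_width()*88,get_finger_force(),get_ft_force())
if get_grip_width()*88>45:
    movel([*xy,.15],v=.25)
    print(get_grip_width()*88,get_finger_force())
    t=inbin("orange",.020); go([*t,.15],down(BIN["orange"][1]))
    print("held",get_grip_width()*88,get_finger_force())
    movel([*t,.02],v=.2)
    print("touch",movel([*t,-.025],v=.04,until_force=4),get_tcp_pos())
    command_gripper(.75); movel([*t,.15],v=.25); command_gripper(0)
im=read_camera("side"); cv2.imwrite("pics/s3.png",cv2.resize(im[60:220,150:310,::-1],None,fx=3.7,fy=3.7,interpolation=cv2.INTER_CUBIC))
print(get_time(),get_tcp_pos())
```

```text
grip mm 55.88752542089415 29.998792111873627 [0.7145 1.0272 3.8042]
55.8128516488857 29.99783456325531
held 55.792075633737134 29.99793916940689
touch True [ 0.4414  0.3388 -0.0174]
22.2333 [0.4418 0.3391 0.15  ]
```

View pics/s3.png

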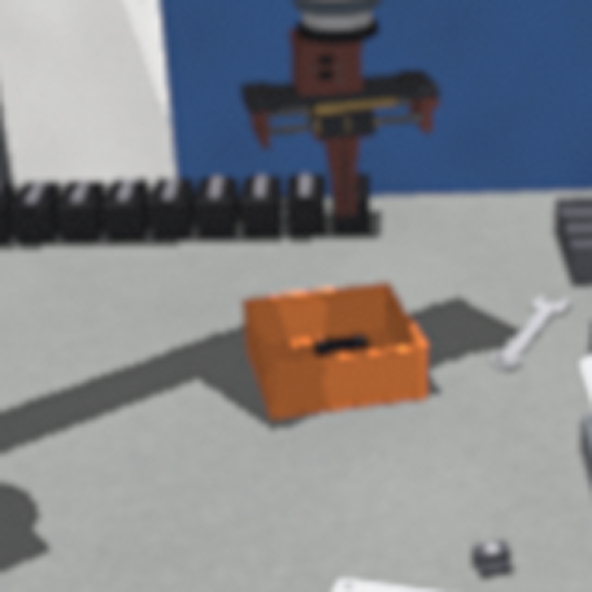

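The black plate is in the orange bin, visible at crop (340,345). The shut finger tips are at crop (347,215). I'll compute the true tip offset and then do the silver flat plate the same way.

Run:
```python
from flat import *
o,d=ray("side",[[150+347/3.7,60+215/3.7]]); d=d[0]; t=(.339-o[1])/d[1]; print("tip seen at",o+t*d,"TCP .4418 .339 .15")
xy=(.4697,-.0865); b="blue"; q=inbin(b,.020)
command_gripper(.76)
go([*xy,.06],down(D(73.2)))
movel([*xy,.0],v=.2); print(movel([*xy,-.022],v=.05,until_force=6)); command_gripper(0.0)
print("grip mm",get_grip_width()*88,get_finger_force())
if get_grip_width()*88>50:
    movel([*xy,.15],v=.25); go([*q,.15],down(BIN[b][1]))
    print("held",get_grip_width()*88)
    movel([*q,.02],v=.2)
    print("touch",movel([*q,-.025],v=.04,until_force=4),get_tcp_pos())
    command_gripper(.75); movel([*q,.15],v=.25)
print(get_time())
```

```text
tip seen at [0.4482 0.339  0.1734] TCP .4418 .339 .15
False
grip mm 55.74651049780513 29.99985247850418
held 56.01072965401402
touch True [ 0.4262 -0.3291 -0.0174]
32.05
```

The true tips are about 25 mm behind the nominal TCP, a constant offset. Both flat plates are in. For the rack plates I'll put the TCP 51 mm below the upper edge, which leaves the tips 26 mm down and clear of the slot.

```bash
cat > rackp.py <<'E'
from flat import *
def rackp(y,b):
    R=down(0.0,D(35)); z=R[:,2]; edge=np.array([.671-.01606,y,.1079])
    pre=edge-.022*z; g=edge+.051*z
    movel([*get_tcp_pos()[:2],.22],v=.3); command_gripper(.45)
    go(pre+[0,0,.06],R); movel(list(pre),v=.2)
    print("blocked",movel(list(g),v=.1,until_force=8),get_tcp_pos()-g)
    command_gripper(0.0); w=get_grip_width()*88; print("grip mm",w,get_finger_force(),get_ft_force())
    if w<12: return
    movel(list(g-.07*z),v=.12); movel(list(g-.07*z+[0,0,.09]),v=.25)
    print("held",get_grip_width()*88,get_time())
    im=read_camera("side"); cv2.imwrite(f"pics/r_{b}.png",cv2.resize(im[:,:,::-1],(800,600)))
    t=inbin(b,-.018); go([*t,.13],down(BIN[b][1],D(15)))
    print("held",get_grip_width()*88)
    movel([*t,.04],v=.2)
    print("touch",movel([*t,-.002],v=.04,until_force=4),get_tcp_pos())
    command_gripper(.36); movel([*t,.15],v=.2)
    print("t",get_time())
E
python3 - <<'E'
from rackp import *
rackp(.0990,"blue")
im=read_camera("top"); cv2.imwrite("pics/r1.png",cv2.resize(im[90:270,120:410,::-1],None,fx=2.7,fy=2.7))
E
```

```text
Traceback (most recent call last):
  File "rackp.py", line 7, in rackp
    print("blocked",movel(list(g),v=.1,until_force=8),get_tcp_pos()-g)
                    ~~~~~^^^^^^^^^^^^^^^^^^^^^^^^^^^^
station.MotionError: the arm cannot follow that straight line within its joint ranges
```

Run:
```python
from rackp import *
print(get_time(),get_joint_pos())
for deg in(35,30,25):
  R=down(0,D(35));z=R[:,2];edge=np.array([.671-.01606,.099,.1079]);Rt=down(0,D(deg)) 
  for F in(Rt,Rt@np.diag([-1,-1,1])):
    for s in(-.022,0,.02,.035,.051):
      print(deg,s,inverse_kinematics(list(edge+s*z),list(quat(F))))
```

```text
35.5833 [ 0.1905  0.4     2.0722 -1.023   0.1281  1.1766]
35 -0.022 [ 0.1913  0.4001  2.0726 -1.0247  0.128   1.1784]
35 0 [ 0.1862  0.4485  2.0531 -1.2354  0.1127  1.3866]
35 0.02 None
35 0.035 None
35 0.051 None
35 -0.022 [ 0.1913  0.4001  2.0726 -1.0247  0.128  -1.9632]
35 0 [ 0.1862  0.4485  2.0531 -1.2354  0.1127 -1.755 ]
35 0.02 None
35 0.035 None
35 0.051 None
30 -0.022 [ 0.1815  0.3977  2.0143 -0.4048  0.2312  0.5528]
30 0 [ 0.1769  0.4445  1.9955 -0.4482  0.2045  0.5937]
30 0.02 [ 0.173   0.4864  1.9768 -0.4936  0.1826  0.6368]
30 0.035 [ 0.1701  0.5175  1.9619 -0.5317  0.1677  0.6732]
30 0.051 [ 0.1671  0.5502  1.945  -0.5763  0.1532  0.716 ]
30 -0.022 None
30 0 None
30 0.02 [ 0.173   0.4864  1.9768 -0.4936  0.1826 -2.5048]
30 0.035 [ 0.1701  0.5175  1.9619 -0.5317  0.1677 -2.4684]
30 0.051 [ 0.1671  0.5502  1.945  -0.5763  0.1532 -2.4256]
25 -0.022 [ 0.1723  0.4045  1.953  -0.2068  0.3605  0.3503]
25 0 [ 0.1681  0.4495  1.9346 -0.2175  0.3339  0.3584]
25 0.02 [ 0.1645  0.49    1.9163 -0.2277  0.3117  0.3664]
25 0.035 [ 0.1619  0.5202  1.9016 -0.2355  0.2963  0.3726]
25 0.051 [ 0.1592  0.552   1.885  -0.2441  0.281   0.3794]
25 -0.022 None
25 0 None
25 0.02 None
25 0.035 None
25 0.051 None
```

The wrist nears its singularity at 35° for this slot. I'll use the largest tilt that leaves margin, about 31°. The slot's play allows for those few degrees.

```bash
python3 - <<'E'
s=open("rackp.py").read()
a=s.index("    R=down"); b=s.index("    print(\"blocked\"")
s=s[:a]+'''    z=down(0.0,D(35))[:,2]; p=np.array([.671-.01606,y,.1079])+.014*z
    def ok(t):
        F=down(0.0,D(t)); Q=[inverse_kinematics(list(p+.037*F[:,2]-k*z),list(quat(F))) for k in(0,.03,.073)]
        return all(q is not None and q[4]>.14 and q[3]>-1. for q in Q)
    t=[t for t in(35,34,33,32,31,30,29) if ok(t)][0]; print("tilt",t)
    R=down(0.0,D(t)); g=p+.037*R[:,2]; pre=g-.073*z
    movel([*get_tcp_pos()[:2],max(.2,get_tcp_pos()[2])],v=.3); command_gripper(.45)
    go(pre+[0,0,.03],R); movel(list(pre),v=.2)
'''+s[b:]
open("rackp.py","w").write(s)
E
python3 - <<'E'
from rackp import *
rackp(.0990,"blue")
im=read_camera("top"); cv2.imwrite("pics/r1.png",cv2.resize(im[90:270,120:410,::-1],None,fx=2.7,fy=2.7))
E
```

```text
tilt 30
blocked False [ 0.0001 -0.      0.0004]
grip mm 15.646777972330577 29.49398959055543 [-1.6354 -1.1226  6.0994]
held 14.913141607341233 40.0
held 14.872762574338546
touch True [ 0.3881 -0.3292  0.0226]
t 44.3
```

View pics/r1.png

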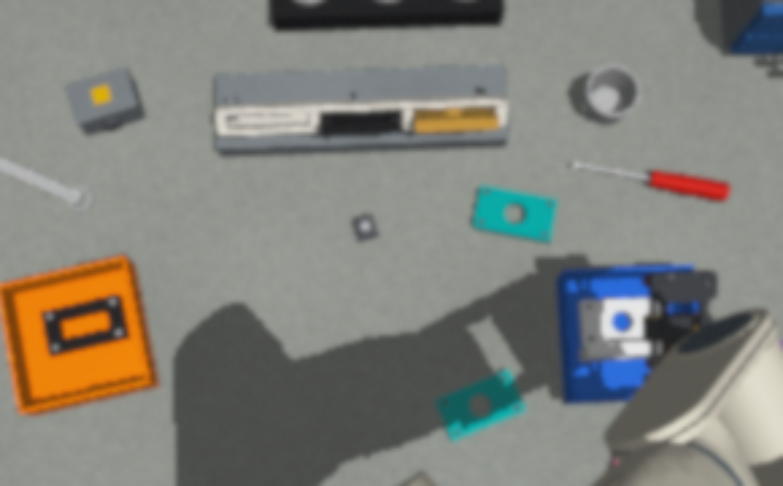

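The top view shows the rack's silver slot empty and brass unmoved. The black plate is at (85,325) in the orange bin, and silver shows in the blue bin at (620,325), partly hidden by the arm. Now the black rack plate.

```bash
sed -i 's/inbin(b,-.018)/inbin(b,-.022)/' rackp.py
python3 - <<'E'
from rackp import *
rackp(-.0150,"orange")
movel([*get_tcp_pos()[:2],.25],v=.3)
q=get_joint_pos().copy(); q[0]=0.0; movej(list(q))
im=read_camera("top"); s=read_camera("side"); print(get_time())
a=cv2.resize(im[100:260,110:390],(800,457)); b=cv2.resize(s[125:345,190:290],(130,286)); 
p=np.vstack([cv2.resize(im[110:250,110:390],(600,300)),cv2.resize(s[120:330,180:390],(600,300))])
cv2.imwrite("pics/fin.png",p[:,:,::-1])
E
```

```text
Traceback (most recent call last):
  File "rackp.py", line 7, in rackp
    t=[t for t in(35,34,33,32,31,30,29) if ok(t)][0]; print("tilt",t)
      ~~~~~~~~~~~~~~~~~~~~~~~~~~~~~~~~~~~~~~~~~~~^^^
IndexError: list index out of range
```

Run:
```python
from rackp import *
y=-.015
z=down(0.0,D(35))[:,2]; p=np.array([.671-.01606,y,.1079])+.014*z
for t in(37,35,33,32,31,30,29,28,27,26):
  F=down(0,D(t))
  for G in(F,F@np.diag([-1,-1,1])):
    print(t,[None if q is None else np.array(q)[3:] for q in(inverse_kinematics(list(p+.037*F[:,2]-k*z),list(quat(G))) for k in(0,.03,.073))])
```

```text
37 [None, None, None]
37 [None, None, None]
35 [None, None, None]
35 [None, None, None]
33 [None, None, array([ 0.294 ,  0.1107, -0.3417])]
33 [None, None, None]
32 [None, None, array([ 0.2264,  0.1379, -0.2737])]
32 [None, None, None]
31 [None, array([ 0.2552,  0.1119, -0.3007]), array([ 0.1815,  0.1652, -0.2285])]
31 [None, None, None]
30 [array([ 0.2451,  0.1082, -0.2892]), array([ 0.1966,  0.1394, -0.2417]), array([ 0.1497,  0.1927, -0.1964])]
30 [None, None, None]
29 [array([ 0.1873,  0.1358, -0.2311]), array([ 0.1575,  0.1669, -0.2024]), array([ 0.126 ,  0.22  , -0.1724])]
29 [None, None, None]
28 [array([ 0.1492,  0.1634, -0.1928]), array([ 0.1298,  0.1945, -0.1744]), array([ 0.1076,  0.2472, -0.1539])]
28 [None, None, None]
27 [array([ 0.1224,  0.191 , -0.1657]), array([ 0.1091,  0.2219, -0.1535]), array([ 0.0931,  0.2743, -0.1391])]
27 [None, None, None]
26 [array([ 0.1025,  0.2186, -0.1456]), array([ 0.0931,  0.2493, -0.1373]), array([ 0.0813,  0.3012, -0.127 ])]
26 [None, None, None]
```

29° works with joint 5 at 0.136, which keeps it off its limit, so I'll relax the margin slightly.

```bash
sed -i 's/q\[4\]>.14/q[4]>.128/' rackp.py
python3 - <<'E'
from rackp import *
rackp(-.0150,"orange")
movel([*get_tcp_pos()[:2],.25],v=.3)
q=get_joint_pos().copy(); q[0]=0.0; movej(list(q))
im=read_camera("top"); s=read_camera("side"); print(get_time())
p=np.vstack([cv2.resize(im[110:250,110:390],(600,300)),cv2.resize(s[120:330,180:390],(600,300))])
cv2.imwrite("pics/fin.png",p[:,:,::-1])
E
```

```text
tilt 29
blocked False [-0.      0.      0.0003]
grip mm 15.823000842861482 29.997738478705287 [-0.0107  1.0646  2.6852]
held 14.771500188140212 49.4667
held 14.6356883505607
touch True [0.4012 0.3309 0.0128]
t 53.6917
55.675
```

View pics/fin.png

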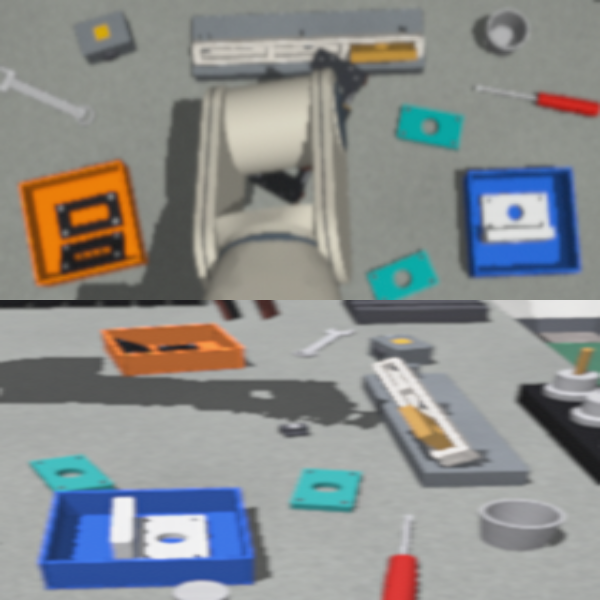

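The final views show both black plates in the orange bin, one flat and one leaning. Both silver plates are in the blue bin, one flat and one standing steadily on edge for over 10 s. Brass is untouched and the arm is clear.

```bash
python3 -c "
from station import *
print(job_done(),get_time())"
```

```text
the job is handed in; nothing more can be done
the job is handed in; nothing more can be done
```

I handed the job in at about 56 s of the 72 s allowed: in the last pictures both silver plates rest in the blue bin (one standing on edge) and both black plates in the orange bin, and the brass plate and other things looked undisturbed, but no verdict came back.

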